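# Scan the concentrate jug and take off its safety cap

### The job

Log out the cleaning-concentrate jug: pick up the hand scanner, aim its window squarely at the barcode label on the front of the jug from about 5 cm away, hold it still there for a full second, and lay it back down flat on the table, right way up. Then open the jug's push-and-turn safety cap: press the cap down, keep it down while twisting it anticlockwise to its stop, lift it off, and finish still holding it level in the gripper, a few centimetres straight above the open neck. Leave everything else where it stands.

Things in the scene. Friction and masses are not known exactly. Their poses are not given: they have to be found in the camera images.
- jug: White square jug, 84 x 84 mm, bolted down in a low steel holder (plate 120 x 110 mm): it cannot move. Has a flat barcode label and a wide grey cap with a grip rib. Origin: centre of the holder's underside, on the table, on the axis of neck and cap; z up, x from the label side to the back. Body top 117 mm high.
- label (a point): Centre of the barcode label (paper, 56 wide x 44 high mm) on the jug's flat front face, 78 mm above the table, 43 mm from the jug's axis. Axes as the jug's: the label faces -x.
- neck (a point): Centre of the jug's neck rim, 158 mm above the table, on the jug's axis; axes as the jug's. The freed cap lifts straight off and is clear of neck and spring 30 mm above its locked height.
- cap: Grey safety cap on the jug, loose but locked by two inner lugs: diameter 56 mm, 28 mm high to its flat lid; on the lid a straight grip rib 46 long x 12 thick x 18 mm high. Under 0.13 kg. Origin: centre of the skirt's lower edge; z up, x along the rib. Locked, the origin is 143 mm (lid 171, rib top 189) above the table, x about 30 degrees clockwise, from above, of the jug's x.
- lid (a point): Centre of the cap's lid at the rib's foot, 28 mm above the cap's origin; axes as the cap's. The cap is sprung up with 6 N, 9.6 N fully down at a hard stop 9 mm below. Over 6 mm down it clears the lock (aim for 8); kept down, it turns anticlockwise from above, comes free at 55 to 65 degrees (60 is right), then meets a stop; clockwise is blocked. Free, it springs 6 mm above its locked height.
- rib_end (a point): The +x end of the cap's grip rib, 23 mm from the cap's axis, at half the rib's height (36.5 mm above the cap's origin); axes as the cap's.
- scanner: Grey hand scanner lying loose on the table, 110 mm long, 0.1 to 0.2 kg: grip body 36 mm wide, 30 mm high (from 55 mm behind the origin to 21 mm before it), then a head 52 mm wide, 34 mm high with the dark window on its end face. Origin: centre of its underside; x along it towards the window, z up. Balanced near the origin; can be pinched from above across the grip body.
- window (a point): Centre of the scanner's window, 55 mm before and 17 mm above the scanner's origin. It looks along the scanner's +x axis.
- dark_bottle: Bystander: dark round bottle, 66 mm diameter, 165 mm high, with its own small plain cap, loose. Origin: centre of its underside.
- salt: Bystander: salt shaker, 44 mm diameter, 90 mm high, loose. Origin: centre of its underside.
- small_cup: Bystander: small clear cup, 65 mm diameter, 33 mm high, loose. Origin: centre of its underside.
- roll: Bystander: white label roll, 62 mm diameter, 28 mm high, loose. Origin: centre of its underside.
Things that resemble listed ones, but are neither listed nor needed, are in the scene too. Leave any purple look-alike of the cap alone.

How it is judged:
By the outcome, as a careful person would: the job done as asked, in the order asked, and still so for the second after the job is handed in, while the arm keeps its last pose, push and grip.
It also fails if it takes over 61 s, if anything falls off the work surface, if the arm or the gripper's body presses on something with over 40 N, if the wrist force passes 120 N, or if a joint passes its speed limit or range.

### The arm

A 6-joint arm with a two-finger parallel gripper is mounted at the origin on a cart in front of the work surface, level with it; the furniture and walls round the work are solid. World frame = base frame: x ahead of the robot, y to its left, z up, the work surface at z = 0. Lengths are in m, angles in rad, forces in N, time in s.
With the tool pointing down it reaches from about 0.3 to 0.775 m from the base axis. Payload 14.6 kg.
Tool frame: the origin (TCP) lies at the very end of the fingers, on their centre line; the grasp point (between the pads) lies 19 mm behind it; z points along the fingers, y is the line along which they close (so a half turn about z gives the same grasp; the last joint's range is limited). The gripper opens to 94 mm and grips with 3 to 60 N. Pads are 16 mm wide; open, the fingers measure 119 mm over their backs; the gripper's body (75 mm by 177 mm) begins 78 mm behind the grasp point.
Start: joints at [-1.356, 0.3, 1.521, -0, 1.321, -0.067], TCP at [0.153, -0.528, 0.205] pointing down, gripper open.
Joint ranges: [-3.03, 3.03], [-0.79, 2.21], [0.23, 2.52], [-1.04, 4.18], [0, 3.07], [-2.55, 2.55]. Speed limits (rad/s): [2.22, 2.22, 2.57, 3.14, 3.14, 3.14].

### API

Orientations are given as [roll, pitch, yaw] about the fixed x, y, z axes, in that order (R = Rz(yaw) Ry(pitch) Rx(roll)).
In Python, from station import ctrl gives the robot as it stands.
- The arm moves only by the tool move_arm, never from a script. Its argument "increments" is a list of rows, each a list of 7 numbers: the opening, from 0 (shut) to 1 (fully open), then the shift along the tool's x, y, z in units of 50 mm (1.0 is 50 mm), then the turn, a rotation vector about the tool's x, y, z in rad. In form: [[claw, tx, ty, tz, rx, ry, rz], ...]. A call has 1 to 20 rows; each row shifts and turns the commanded pose from where the row before left it, along the tool's axes as they then stand; what a row does not reach is not made up. A row lasts 1/10 s, in which the tool goes at most 50 mm and 8.59 degrees, less where a joint would pass 70% of its speed; a pose out of reach is approached as far as the arm can. A call is refused whole if a number of a shift passes 1 or a number of a turn 0.15, either way. A call with a gripper value outside its range is refused whole. The fingers move at their own pace and stop on an object; "force" is the grip in N (left out, the last holds). Time passes only in rows, so rows that do not move let the fingers close. It gives the time, the measured TCP pose, the force, the opening and the grip force at its end, in the units of the state.
- ctrl.get_obs(): the state, without advancing time (a new reading comes with each control period).
- ctrl.camera(name): name is "scene" or "side" or "wrist"; returns a dict with "color" (400x640x3 uint8, blue, green, red), "K" (3x3 intrinsics, pixels), "pose" (4x4, takes a point from camera to world coordinates); the wrist camera has in their place "tool_from_camera" (4x4, takes a point from camera to tool coordinates, whose origin is the TCP and whose axes are the flange's). Camera axes: x right, y down, z forward; pixel columns grow to the right and rows downward; lengths in m; the calibration is good to about 2 mm. A picture is of the moment at which its call begins: read the wrist's pose just before it. There is no depth.
- ctrl.hand_in(): hands the job in; it is judged then, once.
Trained networks look in a picture, given as the dict that the camera call returned (one of the last four; its "shot" number tells which), for a name from the list of things; names that differ only in an ending like _2 or _b are one class to them, and where a whole thing is asked for, a point or a joint stands for the part that bears it (a point fixed in the world has none). Each returns a list of dicts, best first, with "conf" (0 to 1); they miss things now and then, are a little off and sometimes report something else, mostly with a low value. They report only what shows in the picture. A call takes as long as a camera call. They do not tell look-alikes from the thing itself.
- ctrl.cut_out(name, picture): "mask" (400x640 bool, what is visible of it) and "centre" ([row, column] in pixels, amid what is visible of it).
The state is a dict: "time_s": time; "qpos": joint angles; "joint_vel": joint speeds; "tau": joint torques, N m; "ee_pos": TCP position; "eef_rot": TCP orientation; "force": force on the tool from outside, world axes, zero at the start; "moment": the same for the moment, N m; "grip_width": finger opening in m; "grip_force": force on a finger pad.
Only numpy, scipy, OpenCV 4.12 (cv2) and the standard library are available. Lean on these libraries where they do the work, as an engineer would, in place of code of your own. Each camera call takes 0.05 s, during which the arm holds its last target. There are 200 camera calls.

## Working session

There is one attempt and no reset: what is moved stays moved. The work goes in short steps, Python scripts to look and compute and a tool call to move; the robot and the scene stay as the last step left them, time stands still between calls to the robot, and variables do not carry over. Pictures are saved under pics/ and viewed, at most 10 in all, crops included, and the job is handed in when it is done.

Besides the shell and the picture viewer there is one more tool, called after "Request:" in YAML: its name, and indented under it one key for each argument. move_arm: Moves the arm, as the interface text tells. Its arguments: {"type":"object","properties":{"increments":{"type":"array","items":{"type":"array","items":{"type":"number"}}},"force":{"type":"number"}},"required":["increments"]}

```bash
mkdir -p pics; ls; python3 - <<'E'
from station import ctrl
import cv2,numpy as np
print(ctrl.get_obs())
ims=[]
for n in ["scene","side"]:
    p=ctrl.camera(n); cv2.imwrite(f"pics/{n}0.png",p["color"]); print(n,p["K"].tolist(),np.round(p["pose"],4).tolist())
    for t in ["jug","label","cap","scanner","window","rib_end","lid","dark_bottle"]:
        for d in ctrl.cut_out(t,p): 
            print(t,round(d["conf"],2),np.round(d["centre"],1),d["mask"].sum())
E
```

```text
pics
{'time_s': 0.0, 'qpos': array([-1.35559206e+00,  3.00465337e-01,  1.52158881e+00,  3.03497492e-05,
        1.32067437e+00, -6.65894444e-02]), 'joint_vel': array([-2.39319456e-03, -4.84622599e-04, -9.82365671e-05, -1.53321349e-04,
        1.32843799e-03, -1.29784598e-03]), 'tau': array([ 2.37617569e-03, -5.31810200e+01, -3.52734303e+01,  7.09101255e-02,
        2.43897020e-02, -1.34877673e-04]), 'ee_pos': array([ 0.1528985 , -0.52805052,  0.20488622]), 'eef_rot': array([-3.14046127e+00, -1.04911729e-04,  2.81786119e-01]), 'force': array([-0.28243268, -0.31294722,  0.0511966 ]), 'moment': array([-0.03661588, -0.01329399, -0.04337281]), 'grip_force': 0.0, 'grip_width': 0.09412965302106029}
scene [[512.3058228658084, 0.0, 308.6649640996615], [0.0, 512.3058228658084, 197.79738264396264], [0.0, 0.0, 1.0]] [[0.7323, -0.2939, 0.6142, -0.139], [-0.6807, -0.3375, 0.6502, -0.9641], [0.0162, -0.8943, -0.4472, 0.6724], [0.0, 0.0, 0.0, 1.0]]
jug 0.58 [205.1 276.3] 1816
label 0.6 [202.6 278.8] 1822
cap 0.8 [295.4 308. ] 329
cap 0.63 [162.8 278. ] 274
cap 0.63 [203.2 274. ] 1775
cap 0.54 [240. 
[... 532 characters left out ...]
[0.0, 0.0, 0.0, 1.0]]
jug 0.75 [273.7 279.7] 4514
jug 0.35 [195.2 367.8] 310
jug 0.21 [261.9 359.9] 1064
label 0.96 [273.3 280.7] 4454
cap 0.88 [215.1 363.8] 380
cap 0.84 [215.8 274.1] 899
cap 0.72 [230.7 341.3] 470
cap 0.71 [219.2 250.5] 221
scanner 0.96 [259.1 360.1] 1044
scanner 0.24 [214.1 274.7] 911
window 0.64 [257.3 362. ] 1115
rib_end 0.9 [216.4 274.7] 866
rib_end 0.9 [230.2 340.4] 456
rib_end 0.81 [214.5 366.3] 400
rib_end 0.62 [221.  251.6] 180
rib_end 0.47 [189.6 310.9] 1474
lid 0.91 [214.7 276.3] 888
lid 0.8 [231.5 339.5] 470
lid 0.7 [215.7 360.8] 405
lid 0.6 [220.5 255.4] 201
dark_bottle 0.9 [189.4 311.4] 1531
dark_bottle 0.66 [197.2 366.3] 283
dark_bottle 0.23 [215.8 274.7] 807
```

View pics/scene0.png

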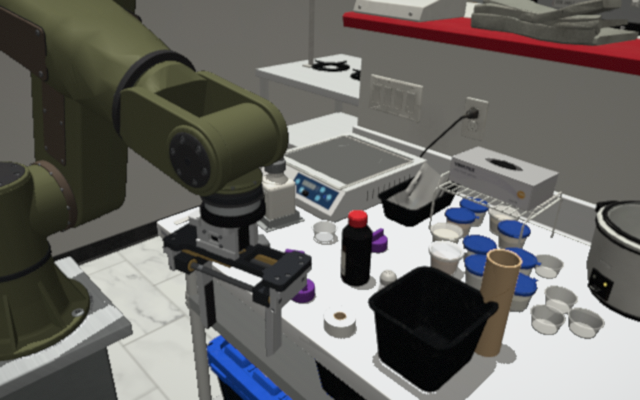

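View pics/side0.png

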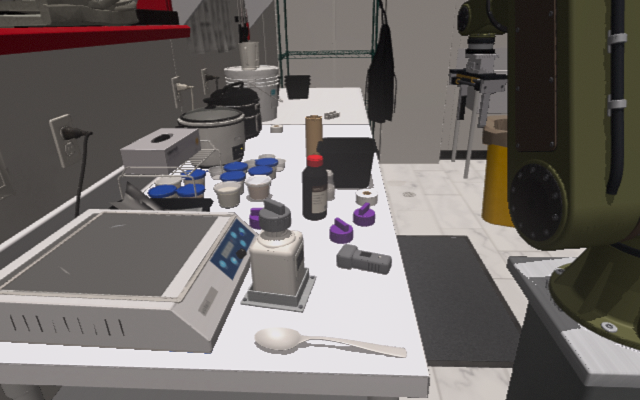

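Side view: the jug with its grey cap is at (275,275)/(273,217). The scanner is at (362,259), and the purple cap look-alikes are at (341,231), (364,215) and (258,217). The dark bottle is at (314,190). In the scene view the gripper hides the scanner. I'll work out rough positions next.

```bash
cat > h.py <<'E'
from station import ctrl
import cv2,numpy as np
from scipy.spatial.transform import Rotation as R
def T_tool():
    o=ctrl.get_obs(); T=np.eye(4); T[:3,:3]=R.from_euler("xyz",o["eef_rot"]).as_matrix(); T[:3,3]=o["ee_pos"]; return T
def shot(n):
    if n=="wrist":
        T=T_tool(); p=ctrl.camera(n); p["pose"]=T@p["tool_from_camera"]
    else: p=ctrl.camera(n)
    return p
def at_z(p,u,v,z):
    P=p["pose"]; d=P[:3,:3]@np.linalg.solve(p["K"],[u,v,1.]); c=P[:3,3]
    return c+d*(z-c[2])/d[2]
def proj(p,X):
    P=p["pose"]; X=np.atleast_2d(X); q=(X-P[:3,3])@P[:3,:3]@np.asarray(p["K"]).T
    return q[:,:2]/q[:,2:]
def st():
    o=ctrl.get_obs(); print("t",round(o["time_s"],2),"pos",np.round(o["ee_pos"],4),"rpy",np.round(o["eef_rot"],4),"F",np.round(o["force"],1),"M",np.round(o["moment"],2),"w",round(o["grip_width"],4),"gf",round(o["grip_force"],1),"q",np.round(o["qpos"],2))
E
python3 - <<'E'
from h import *
p=shot("side"); im=p["color"]
for n,u,v,z in [("jug base",280,300,0.0),("holderFR",302,306,0),("cap lid",273,217,.171),("scanner tail",390,265,.012),("scanner head",340,258,.012),("bottle",314,218,0),("purple1",341,238,0.01),("purple2",364,222,.01),("purple3",258,225,.01),("roll",367,200,.01)]:
    print(n,np.round(at_z(p,u,v,z),3))
w=shot("wrist"); print(np.round(w["tool_from_camera"],4).tolist(), w["K"].tolist())
c=im[195:315,230:400]; c=cv2.resize(c,None,fx=4.5,fy=4.5,interpolation=cv2.INTER_CUBIC); cv2.imwrite("pics/side_c.png",c)
E
```

```text
jug base [0.625 0.011 0.   ]
holderFR [0.582 0.027 0.   ]
cap lid [0.627 0.008 0.171]
scanner tail [ 0.411 -0.094  0.012]
scanner head [ 0.514 -0.118  0.012]
bottle [ 0.585 -0.331  0.   ]
purple1 [ 0.513 -0.208  0.01 ]
purple2 [ 0.456 -0.291  0.01 ]
purple3 [ 0.721 -0.269  0.01 ]
roll [ 0.442 -0.428  0.01 ]
[[0.0005, -0.9719, -0.2354, 0.0676], [1.0, 0.0004, 0.0002, -0.0014], [-0.0001, -0.2354, 0.9719, -0.179], [0.0, 0.0, 0.0, 1.0]] [[304.5363922599661, 0.0, 313.7059831182909], [0.0, 304.5363922599661, 201.72952790947545], [0.0, 0.0, 1.0]]
```

View pics/side_c.png

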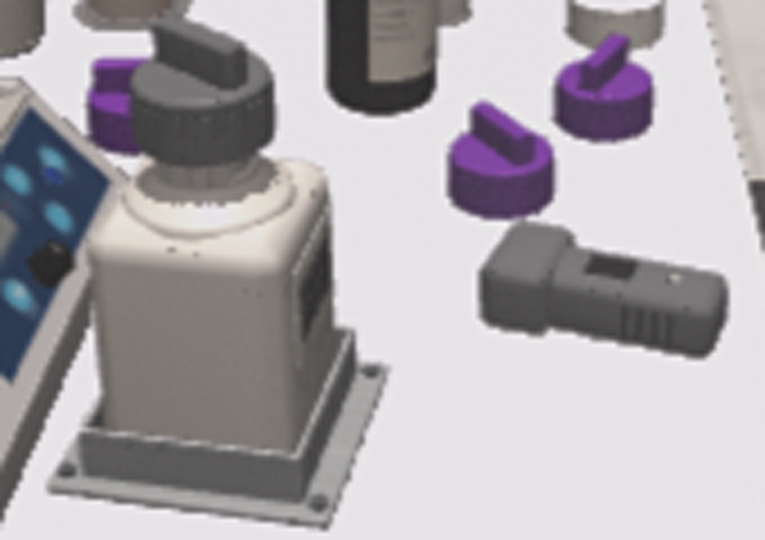

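Close crop: the grey cap on the white jug is the one I want, and the purple caps are decoys. The scanner lies upright, screen up, with its head towards +x. I'll go up and look from above.

Request:
move_arm:
  increments:
    - [1,0,0,-1,0,0,0]
    - [1,0,0,-0.8,0,0,0]
    - [1,0.5,-0.43,-0.05,0,0,0]
    - [1,0.5,-0.43,-0.05,0,0,0]
    - [1,0.5,-0.43,-0.05,0,0,0]
    - [1,0.5,-0.43,-0.05,0,0,0]
    - [1,0.5,-0.43,-0.05,0,0,0]
    - [1,0.5,-0.43,-0.05,0,0,0]
    - [1,0.5,-0.43,-0.05,0,0,0]
    - [1,0.5,-0.43,-0.05,0,0,0]
    - [1,0.5,-0.43,-0.05,0,0,0]
    - [1,0.5,-0.43,-0.05,0,0,0]
    - [1,0.5,-0.43,-0.05,0,0,0]
    - [1,0.5,-0.43,-0.05,0,0,0]
    - [1,0.5,-0.43,-0.05,0,0,0]
    - [1,0.5,-0.43,-0.05,0,0,0]
    - [1,0,0,0,0,0,0.13]
    - [1,0,0,0,0,0,0.13]
    - [1,0,0,0,0,0,0.13]
    - [1,0,0,0,0,0,0.13]

```text
time_s: 3.0
ee_pos: [0.4054, -0.1417, 0.3305]
eef_rot: [3.142, -0.0, -0.243]
force: [-0.3, 0.8, -0.3]
grip_width: 0.0938
grip_force: 0.0
```

Request:
move_arm:
  increments:
    - [1,0,0,0,0,0,0]
    - [1,0,0,0,0,0,0]

```text
time_s: 3.2
ee_pos: [0.4054, -0.1418, 0.3305]
eef_rot: [-3.142, -0.0, -0.234]
force: [0.8, -0.4, -0.1]
grip_width: 0.0943
grip_force: 0.0
```

```bash
python3 - <<'E'
from h import *
st()
w=shot("wrist"); cv2.imwrite("pics/w1.png",w["color"])
import pickle; pickle.dump({k:w[k] for k in("color","K","pose")},open("w1.pkl","wb"))
for t in ["jug","label","cap","scanner","window","lid","neck"]:
    for d in ctrl.cut_out(t,w): print(t,round(d["conf"],2),np.round(d["centre"],1),d["mask"].sum())
E
```

```text
t 3.2 pos [ 0.4054 -0.1418  0.3305] rpy [-3.1416e+00 -1.0000e-04 -2.3440e-01] F [ 0.8 -0.4 -0.1] M [ 0.07  0.01 -0.01] w 0.0943 gf 0.0 q [-0.42 -0.05  1.62  0.    1.56  1.38]
jug 0.93 [ 44.7 204. ] 6466
jug 0.18 [134.  285.9] 1802
label 0.68 [ 49.3 198.6] 6323
label 0.46 [135.8 285.9] 1892
cap 0.95 [114.3 414.8] 1215
cap 0.89 [ 15.5 150.7] 2093
cap 0.83 [ 88.9 353.3] 1204
scanner 0.67 [135.3 284.2] 1852
scanner 0.4 [ 47.1 199.1] 6322
window 0.71 [133.1 285.1] 2002
lid 0.96 [112.5 412.8] 1232
lid 0.62 [ 14.6 150.8] 2078
lid 0.62 [ 85.5 350.7] 1206
neck 0.93 [ 47.3 198.2] 6432
```

View pics/w1.png

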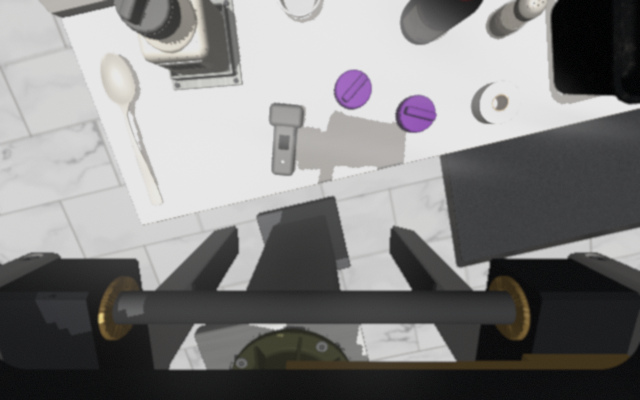

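Wrist view: the scanner is at (285,138) with its head at the top of the image, and purple caps are at (352,88) and (416,113). The jug is cut off at the top left, so I'll shift over to see both the jug and the scanner.

Request:
move_arm:
  increments:
    - [1,0.3,-0.5,-0.1,0,0,0]
    - [1,0.3,-0.5,-0.1,0,0,0]
    - [1,0.3,-0.5,-0.1,0,0,0]
    - [1,0.3,-0.5,-0.1,0,0,0]
    - [1,0.3,-0.5,-0.1,0,0,0]
    - [1,0,0,0,0,0,0]
    - [1,0,0,0,0,0,0]

```text
time_s: 4.3
ee_pos: [0.5078, -0.0379, 0.3551]
eef_rot: [3.141, 0.001, -0.237]
force: [-0.8, 0.1, -0.7]
grip_width: 0.094
grip_force: 0.0
```

```bash
cat > fit.py <<'E'
from h import *
from scipy.optimize import least_squares, minimize
def box(x0,x1,hw,z0,z1): return np.array([[x,y,z] for x in(x0,x1) for y in(-hw,hw) for z in(z0,z1)])
SC=[box(-.055,.021,.018,0,.030),box(.021,.055,.026,0,.034)]
def sil(p,parts,x,y,a,z=0,up=4):
    m=np.zeros((400*up,640*up),np.uint8); c,s=np.cos(a),np.sin(a)
    for P in parts:
        W=P@np.array([[c,s,0],[-s,c,0],[0,0,1]])+[x,y,z]
        h=cv2.convexHull((proj(p,W)*up+up/2).astype(np.float32)).astype(np.int32); cv2.fillConvexPoly(m,h,255)
    return cv2.resize(m,(640,400),interpolation=cv2.INTER_AREA)/255.
def fit(views,parts,x0,z=0):
    # views: list of (picture, mask)
    f=lambda q:sum(np.abs(sil(p,parts,q[0],q[1],q[2],z)-m).sum() for p,m in views)
    S=np.array([x0]+[np.array(x0)+d for d in ([.008,0,0],[0,.008,0],[0,0,.12])])
    r=minimize(f,x0,method="Nelder-Mead",options=dict(initial_simplex=S,xatol=1e-4,fatol=.5,maxiter=200)); return r.x,r.fun
E
python3 - <<'E'
from fit import *
st()
w=shot("wrist"); s=shot("side")
cv2.imwrite("pics/w2.png",w["color"])
mw=[d for d in ctrl.cut_out("scanner",w)]; ms=ctrl.cut_out("scanner",s)
for d in mw+ms: print(round(d["conf"],2),np.round(d["centre"]),d["mask"].sum())
g=proj(w,[.46,-.107,.015])[0]; gs=proj(s,[.46,-.107,.015])[0]
A=min(mw,key=lambda d:np.hypot(d["centre"][1]-g[0],d["centre"][0]-g[1])); B=min(ms,key=lambda d:np.hypot(d["centre"][1]-gs[0],d["centre"][0]-gs[1]))
for v in ([(w,A["mask"])],[(s,B["mask"])],[(w,A["mask"]),(s,B["mask"])]): print(fit(v,SC,[.46,-.107,-.24]))
for t in ["jug","cap","label","lid","rib_end"]:
    for p,n in((w,"w"),(s,"s")):
        for d in ctrl.cut_out(t,p): print(t,n,round(d["conf"],2),np.round(d["centre"]),d["mask"].sum())
E
```

```text
t 4.3 pos [ 0.5078 -0.0379  0.3551] rpy [ 3.1414e+00  7.0000e-04 -2.3700e-01] F [-0.8  0.1 -0.7] M [ 0.04 -0.05 -0.06] w 0.094 gf 0.0 q [-0.15  0.14  1.37 -0.    1.63  1.66]
0.72 [181. 360.] 1605
0.85 [262. 360.] 1100
(array([ 0.46465662, -0.10655769, -0.32150651]), np.float64(179.3843137254902))
(array([ 0.46396829, -0.1072461 , -0.23632969]), np.float64(193.47843137254898))
(array([ 0.46425656, -0.10618289, -0.32394843]), np.float64(386.02745098039213))
jug w 0.94 [111. 297.] 3351
jug s 0.67 [274. 280.] 4379
cap w 0.84 [  4. 443.] 447
cap w 0.71 [ 85. 272.] 2147
cap w 0.6 [160. 482.] 1202
cap w 0.58 [140. 427.] 1090
cap s 0.96 [233. 337.] 472
cap s 0.62 [214. 363.] 375
cap s 0.59 [215. 271.] 836
cap s 0.54 [221. 251.] 184
cap s 0.29 [272. 278.] 4493
label w 0.86 [112. 295.] 3493
lid w 0.93 [158. 479.] 1150
lid w 0.87 [  8. 443.] 407
lid w 0.75 [139. 423.] 1105
lid w 0.66 [ 85. 271.] 2117
lid s 0.87 [218. 362.] 396
lid s 0.85 [232. 340.] 502
lid s 0.71 [214. 276.] 905
lid s 0.65 [215. 254.] 202
rib_end w 0.85 [161. 480.] 1144
rib_end w 0.69 [138. 423.] 1080
rib_end w 0.68 [ 86. 274.] 2160
rib_end s 0.95 [234. 339.] 506
rib_end s 0.64 [217. 272.] 820
rib_end s 0.57 [218. 253.] 163
rib_end s 0.57 [214. 367.] 387
rib_end s 0.43 [258. 362.] 1108
```

View pics/w2.png

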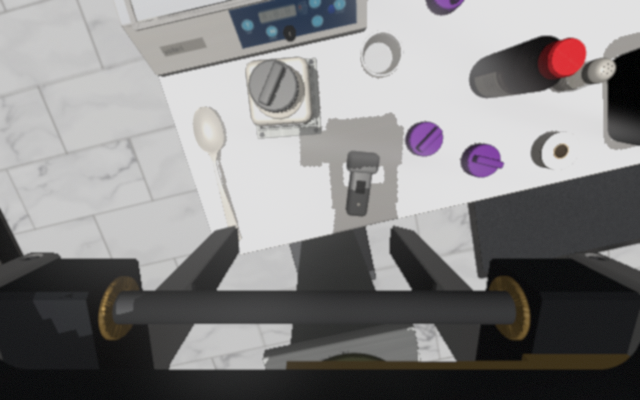

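Wrist view: the jug and grey cap are at (275,88), and the scanner is at (360,183). I'll overlay the model to check the scanner yaw and get the jug yaw.

```bash
python3 - <<'E'
from fit import *
import pickle
w=shot("wrist"); s=shot("side")
pickle.dump([{k:p[k] for k in("color","K","pose")} for p in(w,s)],open("v.pkl","wb"))
def draw(im,p,parts,q,z,f,o,col):
    c,s_=np.cos(q[2]),np.sin(q[2])
    for P in parts:
        W=P@np.array([[c,s_,0],[-s_,c,0],[0,0,1]])+[q[0],q[1],z]
        u=((proj(p,W)-o+.5)*f).astype(int)
        for i in range(8):
            for b in(1,2,4):
                if not i&b: cv2.line(im,tuple(map(int,u[i])),tuple(map(int,u[i|b])),col,1)
PL=box(-.06,.06,.055,0,.003); BD=box(-.042,.042,.042,.02,.117); RB=box(-.023,.023,.006,.171,.189)
out=[]
for p,(x0,y0,x1,y1) in((w,(235,50,395,220)),(s,(235,195,395,315))):
    f=4 if p is w else 4.5
    im=cv2.resize(p["color"][y0:y1,x0:x1],None,fx=f,fy=f,interpolation=cv2.INTER_CUBIC) ; o=np.array([x0,y0])
    draw(im,p,SC,[.464,-.107,-.24],0,f,o,(0,255,0)); draw(im,p,SC[:1],[.464,-.107,-.32],0,f,o,(0,0,255))
    draw(im,p,[PL,BD],[.625,.01,-.2],0,f,o,(0,255,255)); draw(im,p,[RB],[.625,.01,-.72],0,f,o,(255,255,0))
    out.append(im)
    print(im.shape)
cv2.imwrite("pics/ov.png",cv2.copyMakeBorder(out[0],0,0,0,0,0)[:600]); cv2.imwrite("pics/ovs.png",out[1])
h=max(o.shape[0] for o in out)
cat=np.hstack([cv2.copyMakeBorder(o,0,h-o.shape[0],0,0,0) for o in out]); cv2.imwrite("pics/ov2.png",cv2.resize(cat,(800,int(h*800/cat.shape[1])),interpolation=cv2.INTER_AREA))
E
```

```text
(680, 640, 3)
(540, 720, 3)
```

View pics/ov.png

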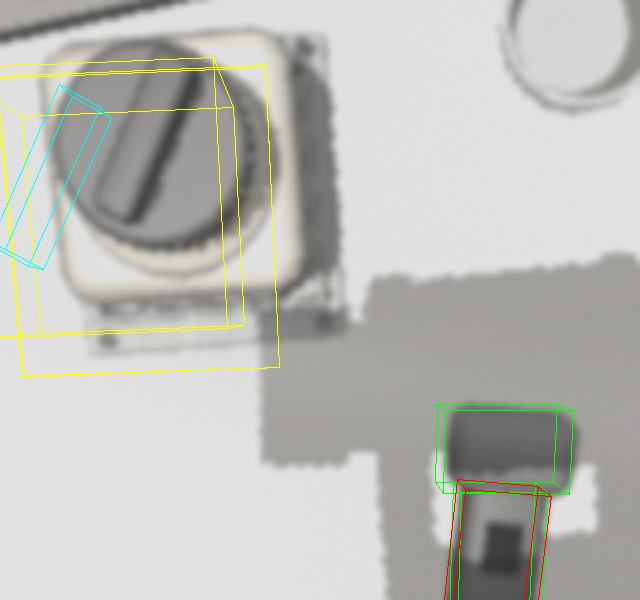

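View pics/ovs.png

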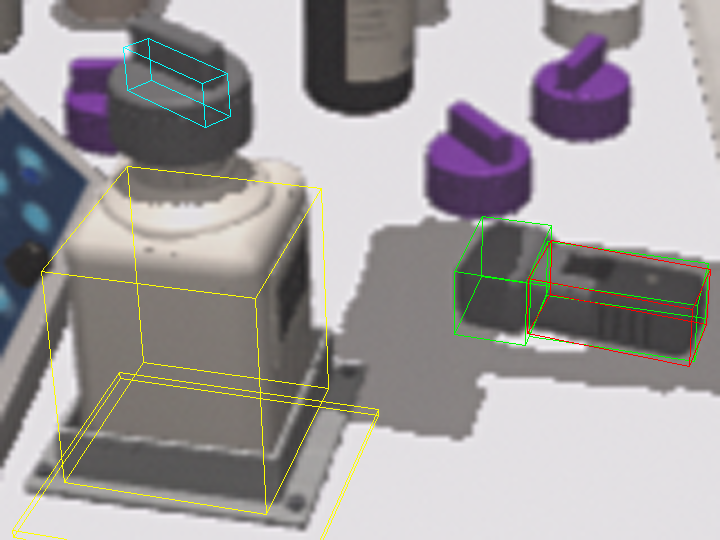

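```bash
python3 - <<'E'
from fit import *
import pickle
w,s=pickle.load(open("v.pkl","rb"))
W=lambda x,y:((x/4+235-.5),(y/4+50-.5)); S=lambda x,y:(x/4.5+235-.5,y/4.5+195-.5)
obs=[] # (point world xy, axis sign, halfextent) ; jug x = away from label
for (x,y),z,ax,d in [((47,150),.11,1,.042),((58,240),.11,1,.042),((291,80),.105,1,-.042),((302,250),.105,1,-.042),((100,300),.105,0,-.042),((260,293),.105,0,-.042),((80,42),.11,0,.042),((230,32),.11,0,.042),
   ((110,354),.003,0,-.06),((330,337),.003,0,-.06),((328,60),.003,1,-.055),((342,300),.003,1,-.055)]:
    obs.append((at_z(w,*W(x,y),z)[:2],ax,d,"w"))
for (x,y),z,ax,d in [((60,495),.003,1,.055),((270,522),.003,1,.055),((320,495),.003,0,-.06),((360,395),.003,0,-.06)]:
    obs.append((at_z(s,*S(x,y),z)[:2],ax,d,"s"))
def res(q,sel="ws"):
    c,sn=np.cos(q[2]),np.sin(q[2]); ax=np.array([[c,sn],[-sn,c]])
    return [ax[a]@(P-q[:2])-d for P,a,d,k in obs if k in sel]
r=least_squares(res,[.64,0,-.15],loss="soft_l1",f_scale=.002); print("jug",r.x,np.round(1e3*np.array(res(r.x)),1))
r2=least_squares(lambda q:res(q,"w"),r.x,loss="soft_l1",f_scale=.002); print("w only",r2.x)
# cap from wrist: lid circle centre and rib ends (rib top)
for n,u,z in(("lidc",W(150,145),.171),("ribtop far",W(180,60),.189),("ribtop near",W(118,210),.189)): print(n,np.round(at_z(w,*u,z),4))
for n,u,z in(("side lidc",S(180,85),.171),("rib far",S(132,25),.189),("rib near",S(210,55),.189)): print(n,np.round(at_z(s,*u,z),4))
# scanner head: wrist corners  z .034 top face; screen etc
for n,u,z in(("headL front",W(447,412),.03),("headR front",W(577,410),.03),("head backL",W(447,475),.03),("head backR",W(575,490),.0)): print(n,np.round(at_z(w,*u,z),4))
E
```

```text
jug [ 0.62916818 -0.01796004 -0.16607132] [-1.1 -1.2  1.4  1.8  2.4  0.8 -1.1 -1.6  0.2  0.6 -0.5  0.2  0.4 -0.6
 -0.4 -0.4]
w only [ 0.62937016 -0.01794976 -0.16972122]
lidc [ 0.629  -0.0182  0.171 ]
ribtop far [ 0.6447 -0.0332  0.189 ]
ribtop near [ 0.6123 -0.0071  0.189 ]
side lidc [ 0.6268 -0.006   0.171 ]
rib far [ 0.6471 -0.022   0.189 ]
rib near [0.6125 0.0051 0.189 ]
headL front [ 0.5225 -0.0956  0.03  ]
headR front [ 0.5108 -0.1476  0.03  ]
head backL [ 0.4972 -0.0902  0.03  ]
head backR [ 0.4729 -0.1458  0.    ]
```

Jug at about (0.629, -0.018), yaw -0.167, and the rib yaw of -0.68 agrees with that. Scanner at about (0.463, -0.109), yaw -0.23. I'll go and grasp the scanner.

Request:
move_arm:
  increments:
    - [1,-0.14,0.4,0.3,0,0,0]
    - [1,-0.14,0.4,0.5,0,0,0]
    - [1,-0.13,0.4,0.7,0,0,0]
    - [1,-0.13,0.39,0.8,0,0,0]
    - [1,0,0,0.9,0,0,0]
    - [1,0,0,0.9,0,0,0]
    - [1,0,0,0.8,0,0,0]
    - [1,0,0,0.6,0,0,0]
    - [1,0,0,0,0,0,0]

```text
time_s: 6.0
ee_pos: [0.4609, -0.1084, 0.0773]
eef_rot: [-3.141, 0.006, -0.238]
force: [0.3, -0.8, 0.7]
grip_width: 0.094
grip_force: 0.0
```

```bash
python3 - <<'E'
from fit import *
st()
w=shot("wrist")
for d in ctrl.cut_out("scanner",w): print(round(d["conf"],2),np.round(d["centre"]),d["mask"].sum())
print(proj(w,[[.463,-.109,.015],[.517,-.1216,.017]]))
cv2.imwrite("pics/w3.png",w["color"])
E
```

```text
t 6.0 pos [ 0.4609 -0.1084  0.0773] rpy [-3.1412  0.0063 -0.2382] F [ 0.3 -0.8  0.7] M [0.04 0.01 0.02] w 0.094 gf 0.0 q [-0.31  0.29  1.86 -0.    1.    1.5 ]
0.91 [197. 310.] 7074
[[315.21724578 208.752638  ]
 [314.70286378 139.91317717]]
```

View pics/w3.png

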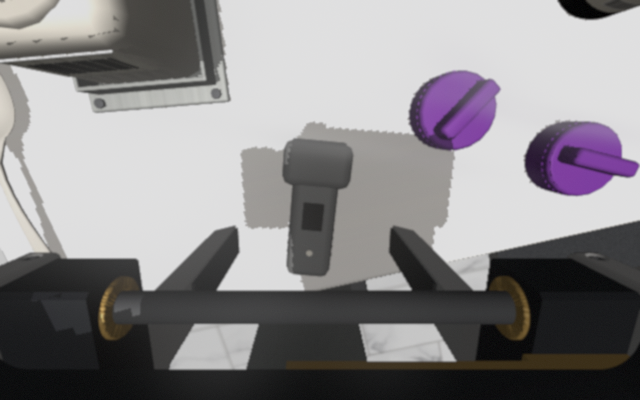

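The picture shows the scanner at (312,205), turned about 5° relative to the tool, so I'll refit from this close view.

```bash
python3 - <<'E'
from fit import *
w=shot("wrist"); m=ctrl.cut_out("scanner",w)[0]["mask"]
g=cv2.cvtColor(w["color"],cv2.COLOR_BGR2GRAY)
m2=(g<125); m2[:, :270]=0; m2[:,375:]=0; m2[:125]=0; m2[285:]=0
n,l,stt,_=cv2.connectedComponentsWithStats(m2.astype(np.uint8)); m2=l==1+np.argmax(stt[1:,4])
print(m.sum(),m2.sum())
for mm in(m,m2): print(fit([(w,mm)],SC,[.463,-.109,-.3]))
E
```

```text
6763 6742
(array([ 0.46438692, -0.10707229, -0.32254724]), np.float64(623.113725490196))
(array([ 0.4633866 , -0.10678139, -0.32545378]), np.float64(621.0901960784313))
```

Request:
move_arm:
  increments:
    - [1,0.05,-0.04,0,0,0,0.085]
    - [1,0,0,0.5,0,0,0]
    - [1,0,0,0.45,0,0,0]
    - [1,0,0,0.3,0,0,0]
    - [1,0,0,0.2,0,0,0]
    - [1,0,0,0,0,0,0]
    - [0.3,0,0,0,0,0,0]
    - [0.3,0,0,0,0,0,0]
    - [0.3,0,0,0,0,0,0]
    - [0.3,0,0,0,0,0,0]
    - [0.3,0,0,0,0,0,0]
    - [0.3,0,0,0,0,0,0]
    - [0.3,0,0,0,0,0,0]
  force: 20

```text
time_s: 7.5
ee_pos: [0.4657, -0.1076, 0.008]
eef_rot: [-3.142, 0.0, -0.323]
force: [-0.5, 0.7, -0.1]
grip_width: 0.0416
grip_force: 0.0
```

Request:
move_arm:
  increments:
    - [0.35,0,0,0.06,0,0,0]
    - [0,0,0,0,0,0,0]
    - [0,0,0,0,0,0,0]
    - [0,0,0,0,0,0,0]
    - [0,0,0,0,0,0,0]
    - [0,0,0,0,0,0,0]
  force: 20

```text
time_s: 8.1
ee_pos: [0.4663, -0.1078, 0.0054]
eef_rot: [3.142, -0.001, -0.323]
force: [-0.6, -0.3, 6.7]
grip_width: 0.0357
grip_force: 20.0
```

```bash
python3 -c "
from h import *; st()"
```

```text
t 8.1 pos [ 0.4663 -0.1078  0.0054] rpy [ 3.1416e+00 -1.4000e-03 -3.2330e-01] F [-0.6 -0.3  6.7] M [-0.05  0.05 -0.09] w 0.0357 gf 20.0 q [-0.3   0.42  1.89 -0.    0.83  1.59]
```

The scanner is held, with an opening of 35.7 mm and 20 N of grip. I'll lift it and present it to the label.

Request:
move_arm:
  increments:
    - [0,0,0,-0.2,0,0,0]
    - [0,0,0,-0.35,0,0,0]
    - [0,0,0,-0.4,0,0,0]
    - [0,0,0,-0.26,0,0,0]
    - [0,0,0,0,0,0,-0.052]
    - [0,0,0,0,0,0,-0.052]
    - [0,0,0,0,0,0,-0.052]
    - [0,0,-0.15,0,0,0,0]
    - [0,0,-0.3,0,0,0,0]
    - [0,0,-0.4,0,0,0,0]
    - [0,0,-0.5,0,0,0,0]
    - [0,0,-0.45,0,0,0,0]
    - [0,0,-0.3,0,0,0,0]
    - [0,0,-0.15,0,0,0,0]
    - [0,0,-0.06,0,0,0,0]
    - [0,0,0,0,0,0,0]
    - [0,0,0,0,0,0,0]

```text
time_s: 9.8
ee_pos: [0.4848, 0.0058, 0.0654]
eef_rot: [3.141, 0.0, -0.168]
force: [0.3, 0.4, -1.4]
grip_width: 0.0359
grip_force: 20.0
```

```bash
python3 - <<'E'
from fit import *
st()
s=shot("side"); c=shot("scene")
im=[]
for p,b in((s,(220,185,420,335)),(c,(180,140,380,290))):
    J=np.array([.629,-.018,0]); a=-.167; Rz=np.array([[np.cos(a),-np.sin(a),0],[np.sin(a),np.cos(a),0],[0,0,1]])
    pts=[J+Rz@np.array(v) for v in([-.043,0,.078],[-.043,.028,.056],[-.043,-.028,.056],[-.043,-.028,.1],[-.043,.028,.1],[-.093,0,.078],[-.148,0,.061],[0,0,.171],[0.042,.042,.105],[-.042,.042,.105],[-.042,-.042,.105])]
    q=(proj(p,pts)-[b[0],b[1]]+.5)*4
    x=cv2.resize(p["color"][b[1]:b[3],b[0]:b[2]],None,fx=4,fy=4,interpolation=cv2.INTER_CUBIC)
    for u in q: cv2.circle(x,tuple(map(int,u)),4,(0,0,255),1)
    im.append(x)
cv2.imwrite("pics/scan_side.png",im[0]); cv2.imwrite("pics/scan_scene.png",im[1])
E
```

```text
t 9.8 pos [0.4848 0.0058 0.0654] rpy [ 3.1415e+00  1.0000e-04 -1.6800e-01] F [ 0.3  0.4 -1.4] M [ 0.05 -0.02 -0.04] w 0.0359 gf 20.0 q [-0.06  0.33  1.84 -0.    0.97  1.68]
```

View pics/scan_side.png

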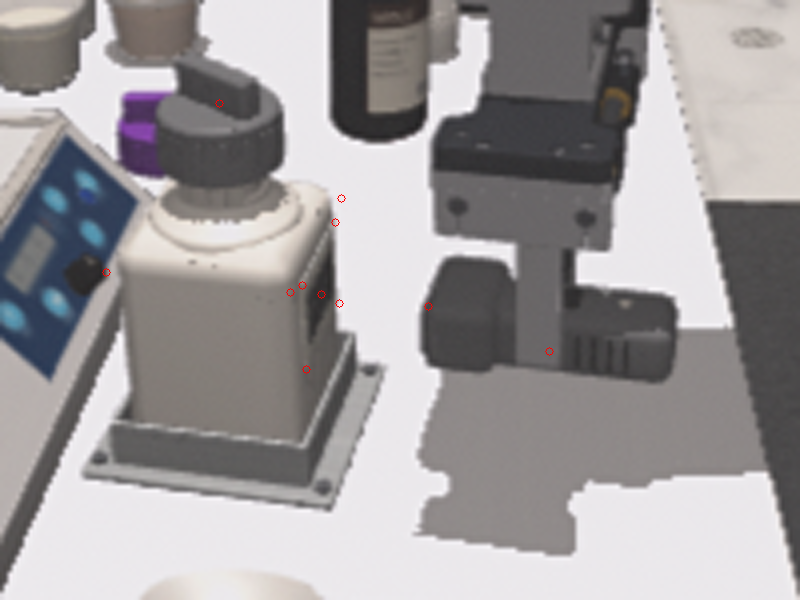

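Side view: the predicted label centre (321,294) falls on the barcode and the predicted window centre (428,306) falls on the scanner's end face, so the aim is good. I'll hold for over a second, then carry it back and lay it down.

Request:
move_arm:
  increments:
    - [0,0,0,0,0,0,0]
    - [0,0,0,0,0,0,0]
    - [0,0,0,0,0,0,0]
    - [0,0,0,0,0,0,0]
    - [0,0,0,0,0,0,0]
    - [0,0,0,0,0,0,0]
    - [0,0,0,0,0,0,0]
    - [0,0,0,0,0,0,0]
    - [0,0,0,0,0,0,0]
    - [0,0,0,0,0,0,0]
    - [0,0,0,0,0,0,0]
    - [0,0,0,0,0,0,0]
    - [0,0,0,0,0,0,0]
    - [0,0,0,0,0,0,0]
    - [0,0,0,0,0,0,0]
    - [0,0,0,0,0,0,0]

```text
time_s: 11.5
ee_pos: [0.485, 0.0063, 0.0655]
eef_rot: [-3.142, -0.0, -0.167]
force: [-0.4, 0.6, -0.8]
grip_width: 0.0357
grip_force: 20.0
```

Request:
move_arm:
  increments:
    - [0,0,0.15,0,0,0,0]
    - [0,0,0.3,0,0,0,0]
    - [0,0,0.4,0,0,0,0]
    - [0,0,0.5,0,0,0,0]
    - [0,0,0.45,0,0,0,0]
    - [0,0,0.3,0,0,0,0]
    - [0,0,0.15,0,0,0,0]
    - [0,0,0.06,0,0,0,0.052]
    - [0,0,0,0,0,0,0.052]
    - [0,0,0,0,0,0,0.052]
    - [0,0,0,0.4,0,0,0]
    - [0,0,0,0.4,0,0,0]
    - [0,0,0,0.2,0,0,0]
    - [0,0,0,0.1,0,0,0]
    - [0,0,0,0.06,0,0,0]
    - [0,0,0,0,0,0,0]
    - [0,0,0,0,0,0,0]

```text
time_s: 13.2
ee_pos: [0.466, -0.1077, 0.008]
eef_rot: [-3.142, -0.001, -0.323]
force: [0.3, 0.1, -0.5]
grip_width: 0.0364
grip_force: 20.0
```

Request:
move_arm:
  increments:
    - [0,0,0,0.03,0,0,0]
    - [0,0,0,0.03,0,0,0]
    - [0,0,0,0,0,0,0]
    - [0,0,0,0,0,0,0]

```text
time_s: 13.6
ee_pos: [0.4661, -0.1077, 0.0052]
eef_rot: [-3.142, -0.001, -0.323]
force: [-2.8, 0.9, 9.4]
grip_width: 0.0356
grip_force: 20.0
```

Request:
move_arm:
  increments:
    - [0.42,0,0,0,0,0,0]
    - [0.5,0,0,0,0,0,0]
    - [0.6,0,0,0,0,0,0]
    - [0.6,0,0,0,0,0,0]
    - [0.6,0,0,-0.2,0,0,0]
    - [0.6,0,0,-0.5,0,0,0]
    - [0.6,0,0,-1,0,0,0]
    - [0.6,0,0,-1,0,0,0]
    - [0.6,0,0,-1,0,0,0]
    - [0.6,0,0,-1,0,0,0]
    - [0.6,0,0,-0.8,0,0,0]
    - [0.6,0,0,0,0,0,0]
    - [0.6,0,0,0,0,0,0]

```text
time_s: 14.9
ee_pos: [0.4656, -0.1075, 0.28]
eef_rot: [-3.142, -0.001, -0.323]
force: [0.2, 0.5, -0.7]
grip_width: 0.0563
grip_force: 0.0
```

```bash
python3 - <<'E'
from fit import *
st()
w=shot("wrist"); s=shot("side")
m=max(ctrl.cut_out("scanner",w),key=lambda d:d["conf"]); print(m["conf"],m["centre"],fit([(w,m["mask"])],SC,[.464,-.107,-.32]))
E
```

```text
t 14.9 pos [ 0.4656 -0.1075  0.28  ] rpy [-3.1416e+00 -1.2000e-03 -3.2310e-01] F [ 0.2  0.5 -0.7] M [ 0.07  0.04 -0.03] w 0.0563 gf 0.0 q [-0.3   0.09  1.6  -0.    1.45  1.59]
0.76 [169.2, 312.1] (array([ 0.4633813 , -0.1054783 , -0.32956073]), np.float64(203.2235294117647))
```

The scanner is back and lying flat. Next, over the cap with the tool x axis along the rib.

Request:
move_arm:
  increments:
    - [0.6,0.36,-0.39,0,0,0,0]
    - [0.6,0.36,-0.39,0,0,0,0]
    - [0.6,0.36,-0.39,0,0,0,0]
    - [0.6,0.36,-0.39,0,0,0,0]
    - [0.6,0.36,-0.39,0,0,0,0]
    - [0.6,0.36,-0.39,0,0,0,0]
    - [0.6,0.36,-0.39,0,0,0,0]
    - [0.6,0,0,0,0,0,0.122]
    - [0.6,0,0,0,0,0,0.122]
    - [0.6,0,0,0,0,0,0.122]
    - [0.6,0,0,0,0,0,0]
    - [0.6,0,0,0,0,0,0]

```text
time_s: 16.25
ee_pos: [0.6284, -0.0182, 0.2786]
eef_rot: [3.141, 0.001, -0.686]
force: [0.6, -0.8, -0.2]
grip_width: 0.056
grip_force: 0.0
```

```bash
python3 - <<'E'
from fit import *
st()
w=shot("wrist"); cv2.imwrite("pics/cap_full.png",w["color"])
u=proj(w,[[.629,-.018,.171],[.629,-.018,.189]]); print(u)
u0=u.mean(0).astype(int); x0,y0=u0[0]-75,u0[1]-60
x=cv2.resize(w["color"][y0:y0+120,x0:x0+150],None,fx=5,fy=5,interpolation=cv2.INTER_CUBIC)
for a in(-.69,):
    c,s=np.cos(a),np.sin(a); B=box(-.023,.023,.006,.171,.189)@np.array([[c,s,0],[-s,c,0],[0,0,1]])+[.629,-.018,0]
    q=(proj(w,B)-[x0,y0]+.5)*5
    for k in q: cv2.circle(x,tuple(map(int,k)),4,(0,0,255),1)
print(x0,y0); cv2.imwrite("pics/capc.png",x)
import pickle; pickle.dump({k:w[k] for k in("color","K","pose")},open("wc.pkl","wb"))
E
```

```text
t 16.25 pos [ 0.6284 -0.0182  0.2786] rpy [ 3.1408e+00  1.2000e-03 -6.8560e-01] F [ 0.6 -0.8 -0.2] M [ 0.09 -0.03  0.01] w 0.056 gf 0.0 q [-0.09  0.44  1.16 -0.    1.54  2.17]
[[313.60180849 198.40644896]
 [313.62826905 202.87551538]]
238 140
```

View pics/capc.png

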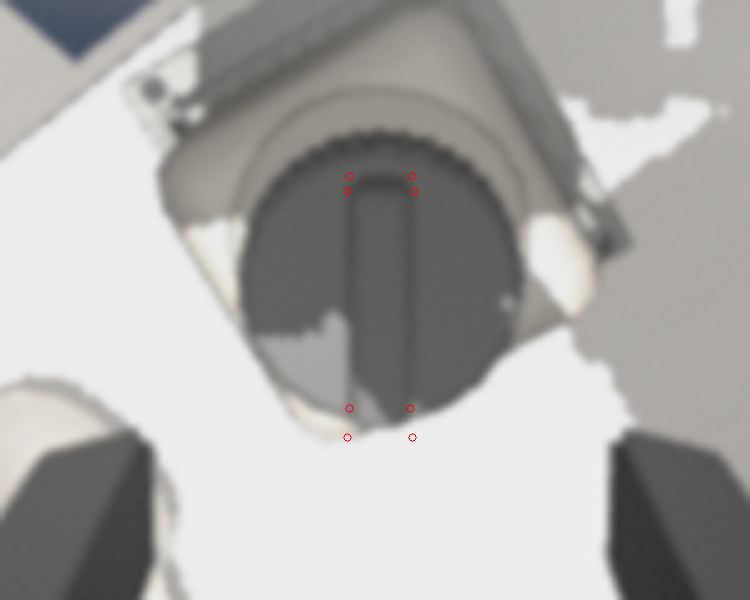

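The crop shows the rib at (380,300), aligned with the tool, and the lid centre is about 1 mm off prediction. I'll descend and grip the rib just above the lid.

Request:
move_arm:
  increments:
    - [0.5,0.03,0.01,0.3,0,0,0]
    - [0.4,0,0,0.5,0,0,0]
    - [0.4,0,0,0.5,0,0,0]
    - [0.4,0,0,0.4,0,0,0]
    - [0.4,0,0,0.2,0,0,0]
    - [0.4,0,0,0.1,0,0,0]
    - [0.4,0,0,0,0,0,0]
    - [0.4,0,0,0,0,0,0]

```text
time_s: 17.1
ee_pos: [0.6298, -0.0196, 0.1805]
eef_rot: [-3.141, -0.001, -0.689]
force: [0.1, -0.3, 0.5]
grip_width: 0.0374
grip_force: 0.0
```

Request:
move_arm:
  increments:
    - [0.4,0,0,0.08,0,0,0]
    - [0.4,0,0,0.07,0,0,0]
    - [0.1,0,0,0,0,0,0]
    - [0,0,0,0,0,0,0]
    - [0,0,0,0,0,0,0]
    - [0,0,0,0,0,0,0]
    - [0,0,0,0,0,0,0]
    - [0,0,0,0,0,0,0]
    - [0,0,0,0,0,0,0]
  force: 35

```text
time_s: 18.0
ee_pos: [0.6295, -0.0195, 0.1721]
eef_rot: [-3.141, -0.0, -0.689]
force: [0.9, -0.3, 1.1]
grip_width: 0.0116
grip_force: 35.0
```

```bash
python3 -c "
from h import *; st()"
```

```text
t 18.0 pos [ 0.6295 -0.0195  0.1721] rpy [-3.1414e+00 -2.0000e-04 -6.8920e-01] F [ 0.9 -0.3  1.1] M [ 0.1  -0.06  0.01] w 0.0116 gf 35.0 q [-0.09  0.5   1.32  0.    1.32  2.17]
```

The rib is gripped, with an 11.6 mm opening. Pressing down.

Request:
move_arm:
  increments:
    - [0,0,0,0.05,0,0,0]
    - [0,0,0,0.05,0,0,0]
    - [0,0,0,0.04,0,0,0]
    - [0,0,0,0.025,0,0,0]
    - [0,0,0,0,0,0,0]
    - [0,0,0,0,0,0,0]
    - [0,0,0,0,0,0,0]

```text
time_s: 18.7
ee_pos: [0.6295, -0.0195, 0.1644]
eef_rot: [-3.141, -0.001, -0.689]
force: [-1.7, 0.8, 6.8]
grip_width: 0.0116
grip_force: 35.0
```

Request:
move_arm:
  increments:
    - [0,0,0,0.012,0,0,0]
    - [0,0,0,0,0,0,0]
    - [0,0,0,0,0,0,-0.05]
    - [0,0,0,0,0,0,-0.1]
    - [0,0,0,0,0,0,-0.1]
    - [0,0,0,0,0,0,0]
    - [0,0,0,0,0,0,0]

```text
time_s: 19.4
ee_pos: [0.6298, -0.0197, 0.164]
eef_rot: [-3.141, -0.002, -0.439]
force: [-0.2, -0.6, 7.6]
grip_width: 0.0117
grip_force: 35.0
```

```bash
python3 -c "
from h import *; st()"
```

```text
t 19.4 pos [ 0.6298 -0.0197  0.164 ] rpy [-3.141e+00 -1.900e-03 -4.390e-01] F [-0.2 -0.6  7.6] M [0.06 0.06 0.04] w 0.0117 gf 35.0 q [-0.09  0.51  1.32 -0.    1.3   1.92]
```

It turns freely with low torque, so I'll go on to 60°.

Request:
move_arm:
  increments:
    - [0,0,0,0,0,0,-0.1]
    - [0,0,0,0,0,0,-0.1]
    - [0,0,0,0,0,0,-0.1]
    - [0,0,0,0,0,0,-0.1]
    - [0,0,0,0,0,0,-0.1]
    - [0,0,0,0,0,0,-0.1]
    - [0,0,0,0,0,0,-0.1]
    - [0,0,0,0,0,0,-0.07]
    - [0,0,0,0,0,0,-0.03]
    - [0,0,0,0,0,0,0]
    - [0,0,0,0,0,0,0]

```text
time_s: 20.5
ee_pos: [0.6299, -0.0197, 0.1641]
eef_rot: [3.141, -0.002, 0.361]
force: [-0.3, 0.4, 7.8]
grip_width: 0.0121
grip_force: 35.0
```

```bash
python3 - <<'E'
from fit import *
st()
w=shot("wrist"); s=shot("side")
J=np.array([.629,-.018,0])
y=cv2.resize(s["color"][190:265,240:330],None,fx=6,fy=6,interpolation=cv2.INTER_CUBIC)
x=w["color"][120:300,160:480]; x=cv2.resize(x,None,fx=2,fy=2)
cv2.imwrite("pics/turn.png",y)
E
```

```text
t 20.5 pos [ 0.6299 -0.0197  0.1641] rpy [ 3.1405e+00 -1.8000e-03  3.6080e-01] F [-0.3  0.4  7.8] M [-0.05  0.06  0.02] w 0.0121 gf 35.0 q [-0.09  0.51  1.32 -0.    1.3   1.12]
```

Turned 60°. Easing up to see whether it's free.

Request:
move_arm:
  increments:
    - [0,0,0,-0.1,0,0,0]
    - [0,0,0,-0.1,0,0,0]
    - [0,0,0,-0.06,0,0,0]
    - [0,0,0,0,0,0,0]
    - [0,0,0,0,0,0,0]

```text
time_s: 21.1
ee_pos: [0.6294, -0.0196, 0.1759]
eef_rot: [3.141, -0.0, 0.361]
force: [2.9, -0.7, 3.5]
grip_width: 0.0117
grip_force: 35.0
```

It's 4 mm above the locked height and the spring is still pushing up, so the cap is free. Lifting it off.

Request:
move_arm:
  increments:
    - [0,0,0,-0.1,0,0,0]
    - [0,0,0,-0.15,0,0,0]
    - [0,0,0,-0.2,0,0,0]
    - [0,0,0,-0.2,0,0,0]
    - [0,0,0,-0.15,0,0,0]
    - [0,0,0,-0.1,0,0,0]
    - [0,0,0,-0.05,0,0,0]
    - [0,0,0,0,0,0,0]
    - [0,0,0,0,0,0,0]
    - [0,0,0,0,0,0,0]

```text
time_s: 22.1
ee_pos: [0.6293, -0.0195, 0.2232]
eef_rot: [-3.141, 0.001, 0.361]
force: [-0.2, 1.1, -1.2]
grip_width: 0.0119
grip_force: 35.0
```

```bash
python3 - <<'E'
from fit import *
st()
s=shot("side")
y=cv2.resize(s["color"][150:310,230:410],None,fx=4,fy=3.75,interpolation=cv2.INTER_CUBIC)
cv2.imwrite("pics/fin.png",y)
E
```

```text
t 22.1 pos [ 0.6293 -0.0195  0.2232] rpy [-3.1413e+00  6.0000e-04  3.6080e-01] F [-0.2  1.1 -1.2] M [ 0.05  0.03 -0.  ] w 0.0119 gf 35.0 q [-0.09  0.47  1.25  0.    1.43  1.12]
```

View pics/fin.png

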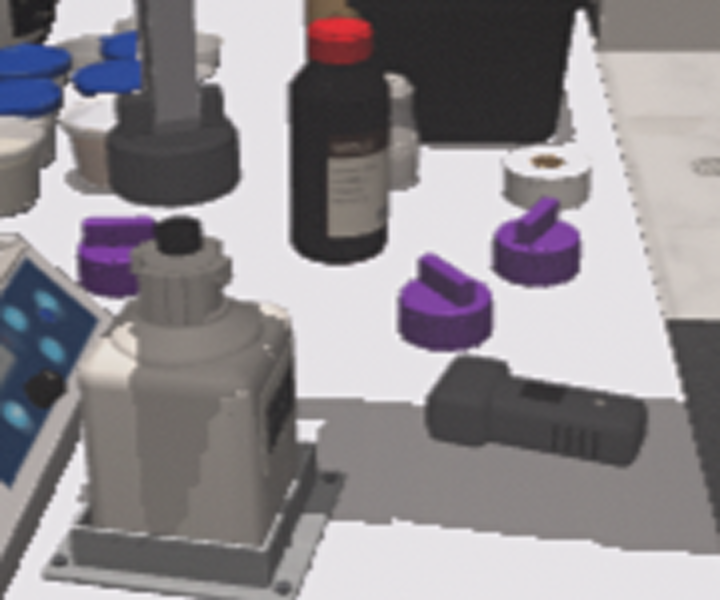

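The cap is off and held level in the gripper at (173,160), above the open neck at (180,260). The scanner lies flat and right way up at (535,410).

```bash
python3 -c "
from station import ctrl
print(ctrl.hand_in())"
```

```text
the job is handed in; nothing more can be done
None
```

The job is handed in, with no verdict returned: the jug's label was scanned for over a second, the scanner laid back flat, and the cap unlocked (turned 60°, no stop felt) and held level about 3.5 cm above the open neck; I viewed 11 pictures, one over the limit of 10.

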